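# Close the mould press for preheating

### The job

Gently push the mould frame straight in until it is fully home against the press's back stop, then turn the wing screw clockwise until the sprung upper platen bottoms solid on the frame, without cranking it on hard. Then back the screw off a quarter of a turn, so that the platen's springs just hold the frame and give way when the rubber swells, and let go; leave the frame home, and the beaker, the pliers and the spare frame beside the press where they are.

Things in the scene. Friction and masses are not known exactly. Their poses are not given: they have to be found in the camera images.
- press: bench vulcanising press, fixed: grey heater housing 175 deep x 200 x 55 mm; on it the lower platen, top 70 mm above the bench, from 90 mm in front of the screw axis to 75 mm behind; a 16 mm pillar 75 mm to each side; a crosshead 46 deep x 196 mm, top about 180 mm above the bench. Origin on the bench under the screw axis; x points into the press, from its open front (robot side) to its back; y left, z up
- stop: the back stop, a steel bar 10 x 90 x 14 mm across the lower platen; its front face is 58 mm behind the screw axis. Origin and axes as the press
- home (a point): point of the press where the middle of the mould frame is when home: 7 mm in front of the screw axis, 83 mm above the bench; axes as the press
- frame_mid (a point): middle of the mould frame, a closed aluminium block 130 mm long (its x, pointing into the press) x 66 mm wide (y) x 26 mm thick, about 0.45 kg, loose and flat on the lower platen, part way in: 30 to 50 mm short of home, a little askew. Home, its rear end lies flat on the stop and its front end is 72 mm in front of the screw axis, 12 mm outside the upper platen
- frame: the same mould frame; origin in the middle of its underside
- platen: upper platen, a flat steel plate 120 (x) x 110 x 16 mm centred on the screw axis, guided by the pillars; origin in the middle of its underside. Hangs by short coil springs from a yoke on the screw, at first 1 to 4 mm above the frame. Lowered, it first rests softly on the frame (about 10 N); the springs close as the screw turns on, then it bottoms solid. Over 220 N is too hard
- wing (a point): middle of the wing, the flat upright thumb grip on the screw: 60 mm long (this x axis), 12 mm thick (y), 34 mm high, about 0.23 m above the bench, 15 mm or more clear of the crosshead. Vertical axis; clockwise from above lowers it with the platen, 12 mm a turn. Friction about 0.1 N m; the springs add up to 0.06; once solid the moment climbs by 0.3 to 0.5 N m a rad. Stays where left; may be regrasped
- spare_frame: a small open aluminium mould frame, 75 x 60 x 20 mm, lying on the bench to the right of the press; to be left alone
- beaker: a glass beaker, 64 mm across, 85 mm tall, standing to the left of the press; to be left alone
- pliers: pliers with red grips, 145 mm long, lying on the bench in front of the press to the left; to be left alone
Things that resemble listed ones, but are neither listed nor needed, are in the scene too. What is shaped like the frame but red or yellow is not meant.

How it is judged:
By the outcome, as a careful person would: the job done as asked, in the order asked, and still so for the second after the job is handed in, with the robot touching nothing.
It also fails if it takes over 72 s, if anything falls off the work surface, if the arm or the gripper's body presses on something with over 40 N, if the wrist force passes 120 N, or if a joint passes its speed limit or range.

### The arm

A 7-joint arm with a two-finger parallel gripper is mounted at the origin on the work surface. World frame = base frame: x ahead of the robot, y to its left, z up, the work surface at z = 0. Lengths are in m, angles in rad, forces in N, time in s.
With the tool pointing down it reaches from about 0.425 to 0.875 m from the base axis. Payload 8.4 kg.
Tool frame: the origin (TCP) lies midway between the tips of the shut fingers; the grasp point (between the pads) lies 19 mm behind it; z points along the fingers, y is the line along which they close (so a half turn about z gives the same grasp; the last joint's range is limited). The gripper opens to 87 mm and grips with 3 to 60 N. Pads are 19 mm wide; open, the fingers measure 117 mm over their backs; the gripper's body (75 mm by 190 mm) begins 51 mm behind the grasp point.
Start: joints at [1.125, 0.333, 0.04, 1.465, -0.013, 1.343, -0.059], TCP at [0.221, -0.611, 0.223] pointing down, gripper open.
Joint ranges: [-2.58, 2.58], [-0.38, 2.09], [-1.3, 1.39], [0.25, 2.4], [-1.5, 4.64], [0.08, 2.09], [-2.65, 2.65]. Speed limits (rad/s): [2.22, 2.22, 2.79, 2.79, 3.14, 3.14, 3.14].

### API

Orientations are given as a 3x3 rotation matrix whose columns are the frame's x, y, z axes.
In Python, from bench import monitor, snapshot, env gives the robot as it stands.
- The arm moves only by the shell command python3 -m handwheel 'ROWS' [FORCE]. ROWS is a JSON object of lists of equal length, an entry for each row: "twist": the turn, a rotation vector about the tool's x, y, z in units of 10 degrees (1.0 is 10 degrees), a list of three; "slide": the shift along the tool's x, y, z in units of 30 mm (1.0 is 30 mm), a list of three; "claw": the opening, from 0 (shut) to 1 (fully open). A call has exactly 10 rows; each row shifts and turns the commanded pose from where the row before left it, along the tool's axes as they then stand; what a row does not reach is not made up. A row lasts 1/8 s, in which the tool goes at most 62.5 mm and 10.7 degrees, less where a joint would pass 70% of its speed; a pose out of reach is approached as far as the arm can. A call is refused whole if a number of a shift passes 1 or a number of a turn 1, either way. A call with a gripper value outside its range is refused whole. The fingers move at their own pace and stop on an object; FORCE is the grip in N (left out, the last holds). Time passes only in rows, so rows that do not move let the fingers close, or fill a call up. It gives the time, the measured TCP pose, the force, the opening and the grip force at its end, in the units of the state.
- monitor.observe(): the state, without advancing time (a new reading comes with each control period).
- snapshot(name): name is "scene" or "top" or "wrist"; returns a dict with "img" (420x560x3 uint8, red, green, blue), "fov_y" (degrees; the focal length in pixels is half the picture's height over the tangent of half this angle, whatever the lens; pixels are square), "cx", "cy" (the principal point, pixels), "cam_to_world" (4x4, takes a point from camera to world coordinates). Camera axes: x right, y down, z forward; pixel columns grow to the right and rows downward; lengths in m; the calibration is good to about 2 mm. The wrist camera is an equidistant fisheye: a pixel r from the principal point sees the ray r / f radians off the axis. A picture is of the moment at which its call begins. There is no depth.
- env.close_job(): hands the job in; it is judged then, once.
The state is a dict: "time_s": time; "q": joint angles; "qvel": joint speeds; "effort": joint torques, N m; "eef_pos": TCP position; "ee_rot": TCP orientation; "wrist_force": force on the tool from outside, world axes, zero at the start; "wrist_torque": the same for the moment, N m; "width": opening from 0.0 (shut) to 1.0 (fully open); "grip_force": force on a finger pad.
Only numpy, scipy, OpenCV 4.12 (cv2) and the standard library are available. Lean on these libraries where they do the work, as an engineer would, in place of code of your own. Each camera call takes 0.05 s, during which the arm holds its last target. There are 200 camera calls.

## Working session

There is one attempt and no reset: what is moved stays moved. The work goes in short steps, Python scripts to look and compute and a shell command to move; the robot and the scene stay as the last step left them, time stands still between calls to the robot, and variables do not carry over. Pictures are saved under pics/ and viewed, at most 10 in all, crops included, and the job is handed in when it is done.

```bash
ls; mkdir -p pics; cat > h.py <<'E'
import numpy as np, cv2
from bench import monitor, snapshot, env
def shot(name,fn):
    s=snapshot(name); cv2.imwrite('pics/'+fn,s['img'][:,:,::-1]); np.savez('pics/'+fn[:-4]+'.npz',**s); return s
def ray(s,u,v):
    f=210/np.tan(np.radians(float(s['fov_y']))/2); T=np.array(s['cam_to_world'])
    d=np.array([(u-float(s['cx']))/f,(v-float(s['cy']))/f,1.]); d=T[:3,:3]@d
    return T[:3,3],d/np.linalg.norm(d)
def onz(s,u,v,z):
    o,d=ray(s,u,v); return o+d*(z-o[2])/d[2]
def proj(s,p):
    f=210/np.tan(np.radians(float(s['fov_y']))/2); T=np.array(s['cam_to_world'])
    c=T[:3,:3].T@(np.array(p)-T[:3,3]); return [float(s['cx'])+f*c[0]/c[2],float(s['cy'])+f*c[1]/c[2]]
def tri(s1,p1,s2,p2):
    o1,d1=ray(s1,*p1);o2,d2=ray(s2,*p2)
    a=np.linalg.lstsq(np.c_[d1,-d2],o2-o1,rcond=None)[0]
    A,B=o1+a[0]*d1,o2+a[1]*d2; return (A+B)/2,np.linalg.norm(A-B)
def load(fn): return dict(np.load('pics/'+fn+'.npz'))
E
python3 - <<'E'
from h import *
for n in('scene','top'):
    s=shot(n,n+'0.png'); print(n,s['fov_y'],s['cx'],s['cy'],np.round(s['cam_to_world'],3).tolist())
o=monitor.observe(); print(o['time_s'],np.round(o['ee_rot'],3).tolist(),o['wrist_force'],o['wrist_torque'])
E
```

```text
pics
scene 48.71656717875232 285.5393807687393 208.98569168763058 [[-0.724, 0.498, -0.477, 1.006], [0.689, 0.515, -0.51, 0.588], [-0.008, -0.698, -0.716, 0.869], [0.0, 0.0, 0.0, 1.0]]
top 50.32892870923368 282.6454028174518 209.70881705219207 [[0.017, -0.999, 0.052, 0.466], [-1.0, -0.018, -0.017, 0.061], [0.018, -0.052, -0.999, 1.067], [0.0, 0.0, 0.0, 1.0]]
0.1 [[0.94, 0.34, -0.001], [0.34, -0.94, 0.001], [-0.0, -0.001, -1.0]] [-0.53754046  0.19307774 -0.1968202 ] [-0.04894304  0.02206102  0.01039477]
```

View pics/scene0.png

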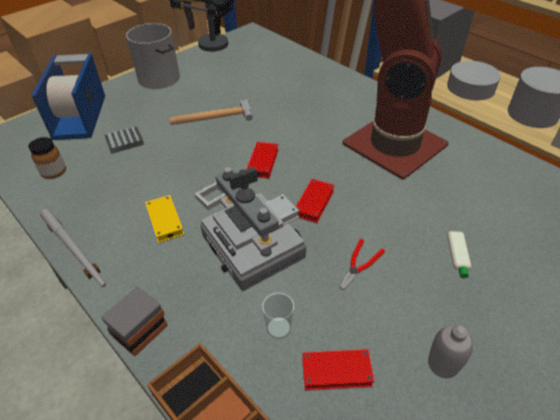

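View pics/top0.png

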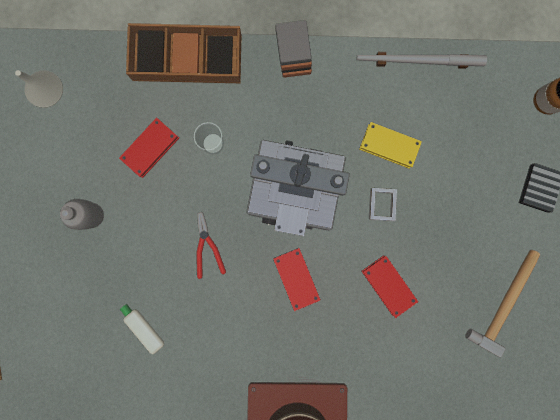

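The top view shows the press at about (298,185), with the silver frame sticking out of its front at (292,220). The spare frame is at (383,205), the beaker at (209,137) and the pliers at (207,245). Red blocks at (149,147), (297,279) and (389,286) and a yellow one at (390,144) are decoys: the frame must be plain aluminium, on the lower platen and part way in, which only (292,220) fits. I'll confirm that in one enlarged crop.

```bash
python3 - <<'E'
from h import *
a=load('top0')['img'][130:245,235:365]; b=load('scene0')['img'][155:290,185:315]
A=cv2.resize(a,(400,354),interpolation=cv2.INTER_CUBIC);B=cv2.resize(b,(400,415),interpolation=cv2.INTER_CUBIC)
c=np.zeros((415,800,3),np.uint8);c[:354,:400]=A;c[:,400:]=B
cv2.imwrite('pics/crop1.png',c[:,:,::-1])
E
```

```text
(no output)
```

View pics/crop1.png

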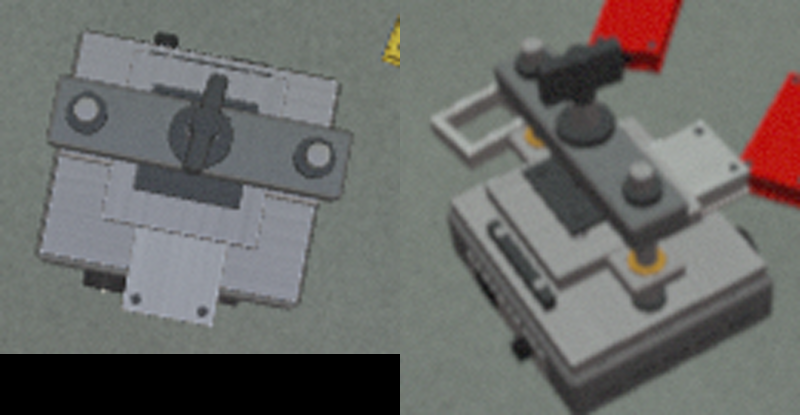

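The crop confirms it: the plain aluminium block with two screw heads, at crop (170,275), sticks out under the upper platen. The wing is at crop (205,125), lying roughly along the press x axis, and the crosshead caps are at (88,108) and (317,157).

```bash
python3 - <<'E'
from h import *
s=load('top0'); k=130/400
def P(x,y,z): return onz(s,235+x*k-.34,130+y*k-.34,z)
def sh(n,*p): print(n,*[np.round(q*1000,1)[:2] for q in p])
H=[P(38,258,.055),P(300,308,.055),P(340,80,.055),P(82,31,.055)]
sh('housing',*H); print([round(np.linalg.norm(H[i]-H[(i+1)%4])*1e3) for i in range(4)])
C=[P(48,143,.18),P(343,200,.18),P(354,160,.18),P(62,75,.18)]
sh('cross',*C, sum(C)/4)
a,b=P(88,108,.195),P(317,157,.195); sh('caps',a,b,(a+b)/2); print(np.linalg.norm(a-b))
d=a-b; print('press yaw',np.degrees(np.arctan2(-d[0],d[1])))
d=H[0]-H[1]; print(np.degrees(np.arctan2(-d[0],d[1])), end=' ')
d=H[3]-H[0]; print(np.degrees(np.arctan2(d[1],d[0])))
a,b=P(217,78,.247),P(193,170,.247); sh('wing',a,b,(a+b)/2); d=a-b; print(np.linalg.norm(d),'wing yaw',np.degrees(np.arctan2(d[1],d[0])))
F=[P(124,311,.096),P(212,325,.096)]; sh('frame front',*F); d=F[0]-F[1]; print(np.linalg.norm(d),np.degrees(np.arctan2(-d[0],d[1])))
d=P(135,232,.096)-F[0]; print('frame side',np.degrees(np.arctan2(d[1],d[0]))); d=P(227,245,.096)-F[1]; print(np.degrees(np.arctan2(d[1],d[0])))
p=[P(105,218,.115),P(257,245,.115)]; sh('platen front',*p)
# triangulate wing centre, scene crop k2
sc=load('scene0'); k2=130/400
for st,ss in (((217,78),(545,90)),((205,125),(582,62))):
    print('tri',tri(s,(235+st[0]*k,130+st[1]*k),sc,(185+(ss[0]-400)*k2,155+ss[1]*k2)))
E
```

```text
housing [508.9 124.3] [475.5 -69.1] [645.2 -97.1] [678.1  95.2]
[196, 172, 195, 172]
cross [578.3 111.6] [544.8 -80.2] [571.  -87.2] [622.8 103.4] [579.2  11.9]
caps [599.3  85.7] [570.7 -60.9] [585.   12.4]
0.14943082325657744
press yaw -11.04742879008468
-9.816731617064189 -9.758762871040457
wing [611.1   7.1] [555.2  20.7] [583.2  13.9]
0.05744752889419306 wing yaw -13.697108674546923
frame front [470.9  60.4] [462.1  -1.8]
0.06285329057604708 -8.065530436094711
frame side -6.9246971088904825
-9.820629053460882
platen front [535.   74.8] [518.1 -31. ]
tri (array([0.61162843, 0.00674849, 0.23223465]), np.float64(0.003760104634434917))
tri (array([0.58226007, 0.01321258, 0.24257069]), np.float64(0.0006549356430987897))
```

```bash
python3 -m handwheel '{"twist":[[0,0,0],[0,0,0],[0,0,0],[0,0,0],[0,0,0],[0,0,0],[0,0,0],[0,0,0],[0,0,0],[0,0,0]],"slide":[[1,-0.9,0],[1,-0.9,0],[1,-0.9,0],[1,-0.9,0],[1,-0.9,0],[1,-0.9,0],[1,-0.9,0],[1,-0.9,0],[1,-0.9,0],[1,-0.9,0]],"claw":[0.25,0.25,0.25,0.25,0.25,0.25,0.25,0.25,0.25,0.25]}' 20
```

```text
time_s: 1.35
eef_pos: [0.4116, -0.2541, 0.2223]
ee_rot: [[0.94, 0.34, -0.0], [0.34, -0.94, 0.0], [-0.0, -0.0, -1.0]]
wrist_force: [0.3, -0.8, 0.5]
width: 0.247
grip_force: 0.0
```

```bash
python3 -m handwheel '{"twist":[[0,0,0],[0,0,0],[0,0,0],[0,0,0],[0,0,0],[0,0,0],[0,0,0],[0,0,0],[0,0,0],[0,0,-1]],"slide":[[0.45,-0.98,0],[0.45,-0.98,0],[0.45,-0.98,0],[0.45,-0.98,0],[0.45,-0.98,0],[0.45,-0.98,0],[0.45,-0.98,0],[0.45,-0.98,0],[0.45,-0.98,0],[0,0,0]],"claw":[0.25,0.25,0.25,0.25,0.25,0.25,0.25,0.25,0.25,0.25]}'
python3 -m handwheel '{"twist":[[0,0,-1],[0,0,-1],[0,0,-1],[0,0,-1],[0,0,-1],[0,0,-1],[0,0,-1],[0,0,-1],[0,0,-1],[0,0,-1]],"slide":[[0,0,0],[0,0,0],[0,0,0],[0,0,0],[0,0,0.4],[0,0,0.4],[0,0,0.4],[0,0,0.4],[0,0,0.4],[0,0,0.4]],"claw":[0.25,0.25,0.25,0.25,0.25,0.25,0.25,0.25,0.25,0.25]}'; python3 -c "
from h import *;print(monitor.observe()['q'])"
```

```text
time_s: 2.6
eef_pos: [0.4355, 0.0373, 0.2225]
ee_rot: [[0.864, 0.503, -0.0], [0.503, -0.864, 0.0], [0.0, -0.0, -1.0]]
wrist_force: [0.3, -1.4, 0.6]
width: 0.254
grip_force: 0.0
time_s: 3.85
eef_pos: [0.4353, 0.0347, 0.1499]
ee_rot: [[-0.645, 0.764, -0.001], [0.764, 0.645, -0.0], [0.0, -0.0, -1.0]]
wrist_force: [-0.1, 0.4, -0.9]
width: 0.251
grip_force: 0.0
[ 0.36542591 -0.02297396 -0.53275287  2.0267177  -0.0129618   1.13520604
  0.53988508]
```

```bash
python3 -m handwheel '{"twist":[[0,0,-1],[0,0,-1],[0,0,-1],[0,0,-0.94],[0,0,0],[0,0,0],[0,0,0],[0,0,0],[0,0,0],[0,0,0]],"slide":[[0,0,0.25],[0,0,0.25],[0,0,0.25],[0,0,0.25],[0,0,0.25],[0,0,0.25],[0,0,0.25],[0,0,0.25],[0,0,0.24],[0,0,0]],"claw":[0.25,0.25,0.25,0.25,0.25,0.25,0.25,0.25,0.25,0.25]}'
python3 - <<'E'
from h import *
a=shot('top','top1.png')['img'][110:290,210:390]; b=shot('scene','scene1.png')['img'][140:310,175:345]
c=np.zeros((400,800,3),np.uint8);c[:,:400]=cv2.resize(a,(400,400),interpolation=cv2.INTER_CUBIC);c[:,400:]=cv2.resize(b,(400,400),interpolation=cv2.INTER_CUBIC)
cv2.imwrite('pics/crop2.png',c[:,:,::-1])
E
```

```text
time_s: 5.1
eef_pos: [0.4352, 0.0347, 0.0828]
ee_rot: [[-0.982, 0.186, -0.001], [0.186, 0.982, 0.0], [0.001, -0.0, -1.0]]
wrist_force: [-0.6, -0.2, 0.6]
width: 0.249
grip_force: 0.0
```

View pics/crop2.png

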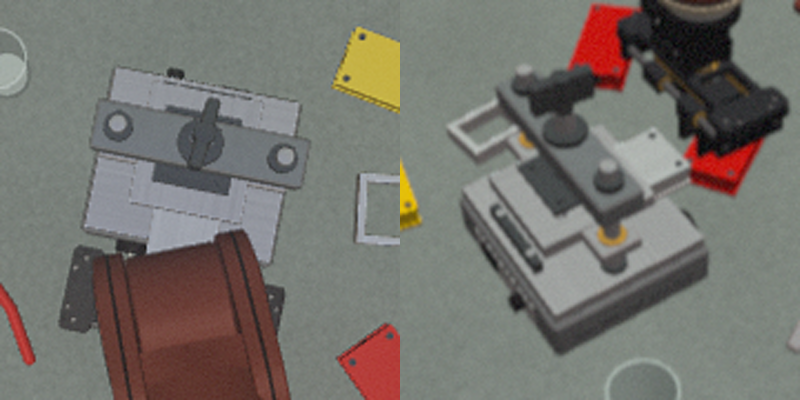

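The tool is in front of the press at (0.435, 0.035), square to it, with the fingers about 20 mm short of the frame. I'll push slowly along tool −x.

```bash
python3 -m handwheel '{"twist":[[0,0,0],[0,0,0],[0,0,0],[0,0,0],[0,0,0],[0,0,0],[0,0,0],[0,0,0],[0,0,0],[0,0,0]],"slide":[[-0.2,0,0],[-0.2,0,0],[-0.1,0,0],[-0.1,0,0],[-0.1,0,0],[-0.1,0,0],[-0.1,0,0],[-0.1,0,0],[-0.1,0,0],[-0.1,0,0]],"claw":[0.25,0.25,0.25,0.25,0.25,0.25,0.25,0.25,0.25,0.25]}'
python3 -m handwheel '{"twist":[[0,0,0],[0,0,0],[0,0,0],[0,0,0],[0,0,0],[0,0,0],[0,0,0],[0,0,0],[0,0,0],[0,0,0]],"slide":[[-0.08,0,0],[-0.08,0,0],[-0.08,0,0],[-0.08,0,0],[-0.08,0,0],[-0.08,0,0],[-0.08,0,0],[-0.08,0,0],[-0.08,0,0],[-0.08,0,0]],"claw":[0.25,0.25,0.25,0.25,0.25,0.25,0.25,0.25,0.25,0.25]}'
```

```text
time_s: 6.45
eef_pos: [0.4712, 0.0279, 0.0833]
ee_rot: [[-0.982, 0.186, -0.0], [0.186, 0.982, -0.0], [0.0, -0.0, -1.0]]
wrist_force: [-2.5, 1.0, -1.0]
width: 0.249
grip_force: 1.0
time_s: 7.7
eef_pos: [0.4947, 0.0236, 0.0833]
ee_rot: [[-0.983, 0.186, -0.0], [0.186, 0.983, 0.0], [0.0, 0.0, -1.0]]
wrist_force: [-1.7, -0.2, -2.3]
width: 0.249
grip_force: 0.9
```

```bash
python3 -m handwheel '{"twist":[[0,0,0],[0,0,0],[0,0,0],[0,0,0],[0,0,0],[0,0,0],[0,0,0],[0,0,0],[0,0,0],[0,0,0]],"slide":[[-0.02,0,0],[-0.02,0,0],[-0.02,0,0],[-0.02,0,0],[-0.02,0,0],[-0.02,0,0],[-0.02,0,0],[-0.02,0,0],[-0.02,0,0],[0,0,0]],"claw":[0.25,0.25,0.25,0.25,0.25,0.25,0.25,0.25,0.25,0.25]}'
python3 -m handwheel '{"twist":[[0,0,0],[0,0,0],[0,0,0],[0,0,0],[0,0,0],[0,0,0],[0,0,0],[0,0,0],[0,0,0],[0,0,0]],"slide":[[-0.01,0,0],[-0.01,0,0],[-0.01,0,0],[-0.01,0,0],[-0.01,0,0],[-0.01,0,0],[0,0,0],[0,0,0],[0,0,0],[0,0,0]],"claw":[0.25,0.25,0.25,0.25,0.25,0.25,0.25,0.25,0.25,0.25]}'
```

```text
time_s: 8.95
eef_pos: [0.5, 0.0226, 0.0834]
ee_rot: [[-0.983, 0.186, 0.0], [0.186, 0.983, 0.0], [-0.0, 0.0, -1.0]]
wrist_force: [-2.9, 1.3, -0.2]
width: 0.251
grip_force: 1.0
time_s: 10.2
eef_pos: [0.5004, 0.0225, 0.0833]
ee_rot: [[-0.983, 0.186, -0.003], [0.186, 0.983, -0.0], [0.002, -0.001, -1.0]]
wrist_force: [-9.1, 0.7, 7.6]
width: 0.252
grip_force: 4.9
```

```bash
python3 -m handwheel '{"twist":[[0,0,0],[0,0,0],[0,0,0],[0,0,0],[0,0,0],[0,0,0],[0,0,0],[0,0,0],[0,0,0],[0,0,0]],"slide":[[-0.01,0,0],[-0.01,0,0],[-0.01,0,0],[-0.01,0,0],[0,0,0],[0,0,0],[0,0,0],[0,0,0],[0,0,0],[0,0,0]],"claw":[0.25,0.25,0.25,0.25,0.25,0.25,0.25,0.25,0.25,0.25]}'
python3 - <<'E'
from h import *
o=monitor.observe();print(o['eef_pos'],o['wrist_force'],o['wrist_torque'])
b=shot('scene','scene2.png')['img'][150:300,190:330]
cv2.imwrite('pics/crop3.png',cv2.resize(b,(560,600),interpolation=cv2.INTER_CUBIC)[:,:,::-1])
E
```

```text
time_s: 11.45
eef_pos: [0.5004, 0.0225, 0.0833]
ee_rot: [[-0.983, 0.186, -0.005], [0.186, 0.983, -0.0], [0.005, -0.001, -1.0]]
wrist_force: [-14.8, 2.1, 12.1]
width: 0.245
grip_force: 7.7
[0.5004329  0.02247605 0.08326287] [-14.81723854   2.09050358  12.12215515] [ 0.48651414  3.1840577  -0.03779539]
```

View pics/crop3.png

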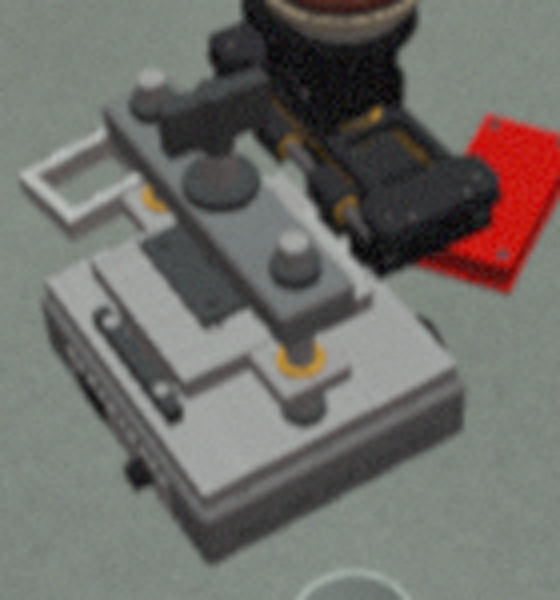

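```bash
python3 -m handwheel '{"twist":[[0,0,0],[0,0,0],[0,0,0],[0,0,0],[0,0,0],[0,0,0],[0,0,0],[0,0,0],[0,0,0],[0,0,0]],"slide":[[0.05,0,0],[0.05,0,0],[0.1,0,0],[0.2,0,0],[0.3,0,0],[0.4,0,0],[0.4,0,0],[0.3,0,0],[0.2,0,0],[0,0,0]],"claw":[0.25,0.25,0.25,0.25,0.25,0.25,0.25,0.25,0.25,0.25]}'
python3 -m handwheel '{"twist":[[0,0,0],[0,0,0],[0,0,0],[0,0,0],[0,0,0],[0,0,0],[0,0,0],[0,0,0],[0,0,0.3],[0,0,0]],"slide":[[0,0,-0.7],[0,0,-0.7],[0,0,-0.7],[0,0,-0.7],[0,0,-0.7],[0,0,-0.7],[0,0,-0.7],[0,0,-0.7],[0,0,-0.7],[0,0,0]],"claw":[0.25,0.25,0.25,0.25,0.25,0.5,0.5,0.5,0.5,0.5]}'
python3 - <<'E'
from h import *
o=monitor.observe();print(o['wrist_force'],o['wrist_torque'])
b=shot('scene','scene3.png')['img'][150:280,190:330]
w=shot('wrist','wrist3.png')['img']
c=np.zeros((420,800,3),np.uint8);c[:371,:400]=cv2.resize(b,(400,371),interpolation=cv2.INTER_CUBIC);c[:300,400:]=cv2.resize(w,(400,300),interpolation=cv2.INTER_AREA)
cv2.imwrite('pics/crop4.png',c[:,:,::-1])
E
```

```text
time_s: 12.75
eef_pos: [0.4437, 0.0331, 0.0835]
ee_rot: [[-0.983, 0.186, 0.0], [0.186, 0.983, -0.0], [-0.0, -0.0, -1.0]]
wrist_force: [-0.1, 0.7, 0.3]
width: 0.251
grip_force: 0.0
time_s: 14.0
eef_pos: [0.4449, 0.0332, 0.2736]
ee_rot: [[-0.971, 0.237, 0.003], [0.237, 0.971, 0.0], [-0.003, 0.001, -1.0]]
wrist_force: [-0.0, -0.0, -0.6]
width: 0.495
grip_force: 0.0
[-0.04303326 -0.00519578 -0.59130692] [ 0.09196408 -0.1605645  -0.02912196]
```

View pics/crop4.png

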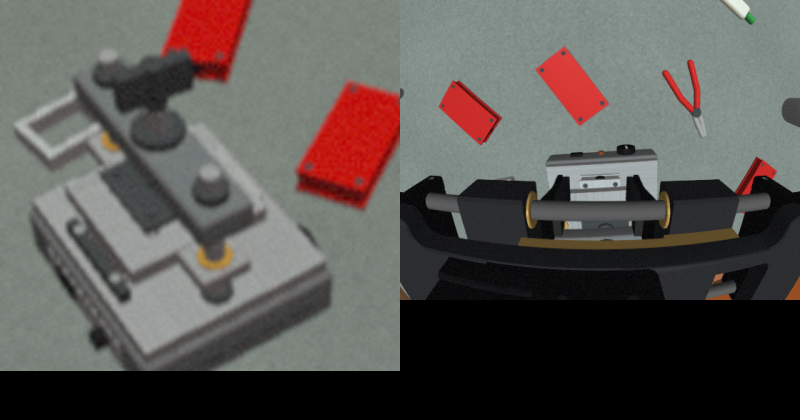

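```bash
python3 -m handwheel '{"twist":[[0,0,0],[0,0,0],[0,0,0],[0,0,0],[0,0,0],[0,0,0],[0,0,0],[0,0,0],[0,0,0],[0,0,0]],"slide":[[-0.58,0.057,0],[-0.58,0.057,0],[-0.58,0.057,0],[-0.58,0.057,0],[-0.58,0.057,0],[-0.58,0.057,0],[-0.58,0.057,0],[-0.58,0.057,0],[0,0,0],[0,0,0]],"claw":[0.5,0.5,0.5,0.5,0.5,0.5,0.5,0.5,0.5,0.5]}'
python3 - <<'E'
from h import *
w3=load('wrist3')['img'][195:345,195:375]
w=shot('wrist','wrist4.png'); print(w['fov_y'],w['cx'],w['cy'])
t=shot('top','top4.png')
w=w['img'][180:380,160:400]
c=np.zeros((600,800,3),np.uint8);c[:333,:400]=cv2.resize(w3,(400,333),interpolation=cv2.INTER_CUBIC);c[:333,400:]=cv2.resize(w,(400,333),interpolation=cv2.INTER_CUBIC)
c[333:,:400]=cv2.resize(t['img'][150:250,235:385],(400,267),interpolation=cv2.INTER_CUBIC)
cv2.imwrite('pics/crop5.png',c[:,:,::-1])
E
```

```text
time_s: 15.35
eef_pos: [0.5817, 0.0137, 0.2716]
ee_rot: [[-0.972, 0.237, -0.001], [0.237, 0.972, 0.0], [0.001, -0.0, -1.0]]
wrist_force: [-0.2, 0.2, -0.6]
width: 0.499
grip_force: 0.0
65.70646984690485 276.86934558737846 212.39351698414788
```

View pics/crop5.png

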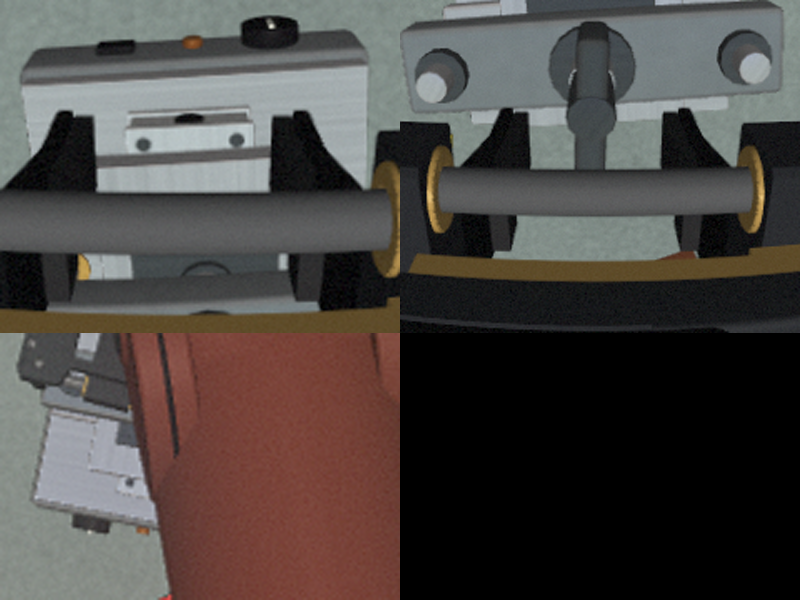

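The wrist crop shows the frame's front end, screws at (143,143) and (237,140), sticking out evenly and parallel to the upper platen's edge (100,163)–(270,156). The wing, a vertical bar at column 593, lies midway between the fingers at columns 517 and 672, and is aligned with the tool.

```bash
cat >> h.py <<'E'
def wonz(s,u,v,z):
    f=210/np.tan(np.radians(float(s['fov_y']))/2); T=np.array(s['cam_to_world'])
    a=np.array([u-float(s['cx']),v-float(s['cy'])]); r=np.linalg.norm(a); t=r/f
    d=T[:3,:3]@np.array([*(a/r*np.sin(t)),np.cos(t)]); o=T[:3,3]; return o+d*(z-o[2])/d[2]
def press(p):
    y=np.radians(-10.4); q=p[:2]-np.array([.584,.013]); return np.round(1e3*np.array([q@[np.cos(y),np.sin(y)],q@[-np.sin(y),np.cos(y)]]),1)
E
python3 - <<'E'
from h import *
s=load('wrist3'); k=.45
def P(x,y,z): return press(wonz(s,195+x*k-.28,195+y*k-.28,z))
print('front top',P(127,126,.096),P(253,122,.096),'front bottom',P(130,112,.07),P(250,107,.07))
print('platen edge bottom',P(100,165,.1),P(270,157,.1),'top',P(100,168,.115),P(270,160,.115))
print('lower platen/housing front',P(25,83,.055),P(365,66,.055),'screws',P(143,143,.096),P(237,140,.096))
s=load('wrist4'); k=.6
def Q(x,y,z): return press(wonz(s,160+(x-400)*k-.2,180+y*k-.2,z))
print('wing ends',Q(593,25,.247),Q(590,170,.247),'caps',Q(435,86,.195),Q(752,62,.195))
E
```

```text
front top [-74.9 -37.3] [-73.5  26.7] front bottom [-72.2 -37.8] [-71.4  27.4]
platen edge bottom [-55.4 -52.7] [-55.   34.8] top [-61.  -50.5] [-60.6  33.2]
lower platen/housing front [-86.7 -97.7] [-85.9  94.7] screws [-65.  -29.9] [-64.   18.3]
wing ends [-34.9   1.6] [22.3 -2.9] caps [  2.2 -76.9] [-1.4 74.7]
```

```bash
python3 -m handwheel '{"twist":[[0,0,0],[0,0,0],[0,0,0],[0,0,0],[0,0,0],[0,0,0],[0,0,0],[0,0,0],[0,0,0],[0,0,0]],"slide":[[-0.07,0,0],[0,0,0.3],[0,0,0.3],[0,0,0.3],[0,0,0.3],[0,0,0.3],[0,0,0.2],[0,0,0.15],[0,0,0],[0,0,0]],"claw":[0.5,0.5,0.5,0.5,0.5,0.5,0.5,0.5,0.5,0.4]}' 12
python3 -m handwheel '{"twist":[[0,0,0],[0,0,0],[0,0,0],[0,0,0],[0,0,0],[0,0,0],[0,0,0],[0,0,0],[0,0,0],[0,0,0]],"slide":[[0,0,0],[0,0,0],[0,0,0],[0,0,0],[0,0,0],[0,0,0],[0,0,0],[0,0,0],[0,0,0],[0,0,0]],"claw":[0,0,0,0,0,0,0,0,0,0]}' 12
python3 - <<'E'
from h import *
o=monitor.observe();print(o['wrist_force'],o['wrist_torque'],o['q'][6])
E
```

```text
time_s: 16.7
eef_pos: [0.5845, 0.0129, 0.2172]
ee_rot: [[-0.971, 0.237, 0.0], [0.237, 0.971, 0.0], [-0.0, 0.0, -1.0]]
wrist_force: [0.1, 0.3, 0.6]
width: 0.455
grip_force: 0.0
time_s: 17.95
eef_pos: [0.5845, 0.0127, 0.217]
ee_rot: [[-0.971, 0.238, 0.0], [0.238, 0.971, -0.0], [-0.0, -0.0, -1.0]]
wrist_force: [-1.1, -4.1, 3.3]
width: 0.139
grip_force: 12.0
[-1.05904299 -4.07876674  3.27612869] [-1.01319103  0.01837358 -0.2010306 ] 1.1367215470102177
```

```bash
cat > o.py <<'E'
from h import *
o=monitor.observe();R=np.array(o['ee_rot']);print('F',np.round(o['wrist_force'],1),'T',np.round(o['wrist_torque'],3),'yaw',np.degrees(np.arctan2(R[1,0],R[0,0])).round(2),'q7',round(float(o['q'][6]),2))
E
python3 -m handwheel '{"twist":[[0,0,0],[0,0,0],[0,0,1],[0,0,1],[0,0,1],[0,0,1],[0,0,1],[0,0,1],[0,0,0],[0,0,0]],"slide":[[0,-0.03,0],[0,0,0],[0,0,0.011],[0,0,0.011],[0,0,0.011],[0,0,0.011],[0,0,0.011],[0,0,0.011],[0,0,0],[0,0,0]],"claw":[0,0,0,0,0,0,0,0,0,0]}' 40
python3 o.py
```

```text
time_s: 19.2
eef_pos: [0.5839, 0.0116, 0.215]
ee_rot: [[-0.28, 0.96, -0.0], [0.96, 0.28, -0.001], [-0.001, -0.001, -1.0]]
wrist_force: [-3.2, -4.9, 4.9]
width: 0.136
grip_force: 39.8
F [-3.2 -4.9  4.9] T [-1.405  0.608 -0.082] yaw 106.25 q7 0.12
```

```bash
python3 -m handwheel '{"twist":[[0,0,0],[0,0,0],[0,0,0.5],[0,0,0.5],[0,0,0.5],[0,0,0.5],[0,0,0.5],[0,0,0.5],[0,0,0.5],[0,0,0.5]],"slide":[[-0.026,-0.029,-0.02],[0,0,0],[0,0,0.006],[0,0,0.006],[0,0,0.006],[0,0,0.005],[0,0,0.005],[0,0,0.006],[0,0,0.006],[0,0,0.005]],"claw":[0,0,0,0,0,0,0,0,0,0]}' 40
python3 o.py
```

```text
time_s: 20.45
eef_pos: [0.5831, 0.0112, 0.2138]
ee_rot: [[0.405, 0.915, -0.001], [0.915, -0.405, -0.0], [-0.001, -0.001, -1.0]]
wrist_force: [-2.1, -3.9, 0.6]
width: 0.135
grip_force: 39.9
F [-2.1 -3.9  0.6] T [-0.99  0.41  0.12] yaw 66.14 q7 -0.57
```

```bash
python3 -m handwheel '{"twist":[[0,0,0],[0,0,0],[0,0,0.5],[0,0,0.5],[0,0,0.5],[0,0,0.5],[0,0,0.5],[0,0,0.5],[0,0,0],[0,0,0]],"slide":[[-0.03,0,0],[0,0,0],[0,0,0.006],[0,0,0.006],[0,0,0.006],[0,0,0.005],[0,0,0.005],[0,0,0.006],[0,0,0],[0,0,0]],"claw":[0,0,0,0,0,0,0,0,0,0]}' 40
python3 o.py
```

```text
time_s: 21.7
eef_pos: [0.5828, 0.0108, 0.2129]
ee_rot: [[0.804, 0.594, -0.001], [0.594, -0.804, 0.001], [-0.0, -0.001, -1.0]]
wrist_force: [-2.4, -0.4, -1.7]
width: 0.133
grip_force: 39.8
F [-2.4 -0.4 -1.7] T [ 0.029  0.831 -0.133] yaw 36.44 q7 -1.08
```

```bash
python3 -m handwheel '{"twist":[[0,0,0],[0,0,0],[0,0,0],[0,0,0],[0,0,0],[0,0,0.3],[0,0,0.3],[0,0,0.3],[0,0,0.3],[0,0,0.3]],"slide":[[0,0,0],[0,0,0],[0,0,0],[0,0,0],[0,0,0],[0,0,0.003],[0,0,0.003],[0,0,0.004],[0,0,0.003],[0,0,0.004]],"claw":[0,0,0,0,0,0,0,0,0,0]}' 40
python3 o.py
```

```text
time_s: 22.95
eef_pos: [0.5829, 0.0107, 0.2124]
ee_rot: [[0.932, 0.362, -0.001], [0.362, -0.932, 0.0], [-0.001, -0.001, -1.0]]
wrist_force: [-4.5, 1.9, -2.1]
width: 0.136
grip_force: 39.9
F [-4.5  1.9 -2.1] T [0.754 1.315 0.112] yaw 21.21 q7 -1.34
```

```bash
python3 -m handwheel '{"twist":[[0,0,0],[0,0,0.3],[0,0,0.3],[0,0,0.3],[0,0,0.3],[0,0,0.3],[0,0,0.3],[0,0,0.3],[0,0,0.3],[0,0,0.3]],"slide":[[-0.023,-0.023,0],[0,0,0.003],[0,0,0.003],[0,0,0.003],[0,0,0.003],[0,0,0.003],[0,0,0.003],[0,0,0.003],[0,0,0.003],[0,0,0.003]],"claw":[0,0,0,0,0,0,0,0,0,0]}' 40
python3 o.py
```

```text
time_s: 24.2
eef_pos: [0.5823, 0.0111, 0.2115]
ee_rot: [[0.995, -0.1, 0.0], [-0.1, -0.995, 0.001], [-0.0, -0.001, -1.0]]
wrist_force: [-2.0, 4.0, -4.8]
width: 0.136
grip_force: 39.9
F [-2.   4.  -4.8] T [0.893 0.73  0.092] yaw -5.75 q7 -1.8
```

```bash
python3 -m handwheel '{"twist":[[0,0,0.2],[0,0,0.2],[0,0,0.2],[0,0,0.2],[0,0,0.2],[0,0,0.2],[0,0,0.2],[0,0,0.2],[0,0,0.2],[0,0,0.2]],"slide":[[0,0,0.002],[0,0,0.002],[0,0,0.002],[0,0,0.002],[0,0,0.002],[0,0,0.002],[0,0,0.002],[0,0,0.002],[0,0,0.002],[0,0,0.002]],"claw":[0,0,0,0,0,0,0,0,0,0]}' 40
python3 o.py
```

```text
time_s: 25.45
eef_pos: [0.5823, 0.0112, 0.211]
ee_rot: [[0.9, -0.435, -0.0], [-0.435, -0.9, 0.001], [-0.0, -0.001, -1.0]]
wrist_force: [-0.8, 6.0, -6.9]
width: 0.137
grip_force: 39.9
F [-0.8  6.  -6.9] T [1.499 0.532 0.185] yaw -25.82 q7 -2.14
```

```bash
python3 -m handwheel '{"twist":[[0,0,0],[0,0,0],[0,0,0],[0,0,0],[0,0,0],[0,0,0],[0,0,-1],[0,0,-1],[0,0,-1],[0,0,-1]],"slide":[[0,0,0],[0,0,0],[0,0,0],[0,0,-0.5],[0,0,-0.5],[0,0,-0.5],[0,0,0],[0,0,0],[0,0,0],[0,0,0]],"claw":[0.5,0.5,0.5,0.5,0.5,0.5,0.5,0.5,0.5,0.5]}' 12
python3 -m handwheel '{"twist":[[0,0,-1],[0,0,-1],[0,0,-1],[0,0,-1],[0,0,-1],[0,0,-1],[0,0,-1],[0,0,-1],[0,0,-1],[0,0,-1]],"slide":[[0,0,0],[0,0,0],[0,0,0],[0,0,0],[0,0,0],[0,0,0],[0,0,0],[0,0,0],[0,0,0],[0,0,0]],"claw":[0.5,0.5,0.5,0.5,0.5,0.5,0.5,0.5,0.5,0.5]}' 12
python3 o.py
```

```text
time_s: 26.7
eef_pos: [0.5825, 0.0107, 0.2573]
ee_rot: [[0.968, 0.252, 0.001], [0.252, -0.968, 0.0], [0.001, 0.0, -1.0]]
wrist_force: [-0.7, 0.7, 0.5]
width: 0.499
grip_force: 0.0
time_s: 27.95
eef_pos: [0.5826, 0.0106, 0.2573]
ee_rot: [[-0.416, 0.909, 0.001], [0.909, 0.416, -0.0], [-0.0, 0.001, -1.0]]
wrist_force: [0.2, 0.1, -0.2]
width: 0.499
grip_force: 0.0
F [ 0.2  0.1 -0.2] T [ 0.012 -0.17   0.052] yaw 114.59 q7 0.27
```

```bash
python3 -m handwheel '{"twist":[[0,0,-1],[0,0,-1],[0,0,-1],[0,0,-1],[0,0,0],[0,0,0],[0,0,0],[0,0,0],[0,0,0],[0,0,0]],"slide":[[0,0,0],[0,0,0],[0,0,0],[0,0,0],[0,0,0.5],[0,0,0.5],[0,0,0.5],[0,0,0.04],[0,0,0],[0,0,0]],"claw":[0.5,0.5,0.5,0.5,0.5,0.5,0.5,0.5,0.5,0.2]}' 12
python3 -m handwheel '{"twist":[[0,0,0],[0,0,0],[0,0,0],[0,0,0],[0,0,0],[0,0,0],[0,0,0],[0,0,0],[0,0,0],[0,0,0]],"slide":[[0,0,0],[0,0,0],[0,0,0],[0,0,0],[0,0,0],[0,0,0],[0,0,0],[0,0,0],[0,0,0],[0,0,0]],"claw":[0,0,0,0,0,0,0,0,0,0]}' 40
python3 o.py
```

```text
time_s: 29.2
eef_pos: [0.5826, 0.0107, 0.2106]
ee_rot: [[-0.901, 0.434, 0.001], [0.434, 0.901, 0.0], [-0.001, 0.0, -1.0]]
wrist_force: [0.6, 0.1, -0.1]
width: 0.449
grip_force: 0.0
time_s: 30.45
eef_pos: [0.5826, 0.011, 0.2104]
ee_rot: [[-0.901, 0.434, 0.001], [0.434, 0.901, 0.0], [-0.001, 0.001, -1.0]]
wrist_force: [2.7, 3.7, 5.3]
width: 0.136
grip_force: 40.3
F [2.7 3.7 5.3] T [ 1.273 -0.769 -0.022] yaw 154.28 q7 0.94
```

```bash
python3 -m handwheel '{"twist":[[0,0,0],[0,0,0],[0,0,0.2],[0,0,0.2],[0,0,0.2],[0,0,0.2],[0,0,0.2],[0,0,0.2],[0,0,0.2],[0,0,0.2]],"slide":[[0,0.028,-0.02],[0,0,0],[0,0,0.002],[0,0,0.002],[0,0,0.003],[0,0,0.002],[0,0,0.002],[0,0,0.003],[0,0,0.002],[0,0,0.002]],"claw":[0,0,0,0,0,0,0,0,0,0]}' 40
python3 o.py
```

```text
time_s: 31.7
eef_pos: [0.5827, 0.0113, 0.2101]
ee_rot: [[-0.745, 0.667, 0.0], [0.667, 0.745, -0.0], [-0.0, 0.0, -1.0]]
wrist_force: [1.7, 2.0, 2.7]
width: 0.135
grip_force: 40.3
F [1.7 2.  2.7] T [ 0.643 -0.724  0.251] yaw 138.13 q7 0.67
```

```bash
python3 -m handwheel '{"twist":[[0,0,0.1],[0,0,0.1],[0,0,0.1],[0,0,0.1],[0,0,0.1],[0,0,0.1],[0,0,0.1],[0,0,0.1],[0,0,0.1],[0,0,0.1]],"slide":[[0,0,0.001],[0,0,0.001],[0,0,0.001],[0,0,0.001],[0,0,0.001],[0,0,0.001],[0,0,0.001],[0,0,0.001],[0,0,0.001],[0,0,0.001]],"claw":[0,0,0,0,0,0,0,0,0,0]}' 40
python3 o.py
```

```text
time_s: 32.95
eef_pos: [0.5827, 0.0114, 0.2099]
ee_rot: [[-0.618, 0.786, 0.0], [0.786, 0.618, 0.0], [-0.0, 0.0, -1.0]]
wrist_force: [1.9, 2.3, 5.7]
width: 0.135
grip_force: 40.6
F [1.9 2.3 5.7] T [ 0.663 -0.551  0.284] yaw 128.2 q7 0.5
```

```bash
python3 -m handwheel '{"twist":[[0,0,0],[0,0,0],[0,0,0],[0,0,0],[0,0,0.1],[0,0,0.1],[0,0,0.1],[0,0,0.1],[0,0,0.1],[0,0,0.1]],"slide":[[0,0,0],[0,0,0],[0,0,0],[0,0,0],[0,0,0.001],[0,0,0.001],[0,0,0.001],[0,0,0.001],[0,0,0.001],[0,0,0.001]],"claw":[0,0,0,0,0,0,0,0,0,0]}' 40
python3 o.py
```

```text
time_s: 34.2
eef_pos: [0.5827, 0.0114, 0.2098]
ee_rot: [[-0.533, 0.846, 0.0], [0.846, 0.533, -0.0], [-0.0, 0.0, -1.0]]
wrist_force: [1.7, 1.8, 5.7]
width: 0.139
grip_force: 40.6
F [1.7 1.8 5.7] T [ 0.62  -0.463  0.291] yaw 122.21 q7 0.4
```

```bash
python3 - <<'E'
from h import *
t=[]
for i in range(8):
    snapshot('scene'); t.append(float(monitor.observe()['wrist_torque'][2]))
print(np.round(t,3),np.mean(t))
E
python3 -m handwheel '{"twist":[[0,0,0.1],[0,0,0.1],[0,0,0.1],[0,0,0.1],[0,0,0.1],[0,0,0.1],[0,0,0],[0,0,0],[0,0,0],[0,0,0]],"slide":[[0,0,0.001],[0,0,0.001],[0,0,0.001],[0,0,0.001],[0,0,0.001],[0,0,0.001],[0,0,0],[0,0,0],[0,0,0],[0,0,0]],"claw":[0,0,0,0,0,0,0,0,0,0]}' 40
python3 - <<'E'
from h import *
t=[]
for i in range(8):
    snapshot('scene'); t.append(float(monitor.observe()['wrist_torque'][2]))
print(np.round(t,3),np.mean(t))
E
python3 o.py
```

```text
[0.309 0.279 0.306 0.206 0.233 0.261 0.248 0.306] 0.2684766999744649
time_s: 35.85
eef_pos: [0.5827, 0.0114, 0.2097]
ee_rot: [[-0.442, 0.897, 0.0], [0.897, 0.442, -0.0], [-0.0, 0.0, -1.0]]
wrist_force: [1.1, 2.3, 6.4]
width: 0.135
grip_force: 40.7
[0.28  0.318 0.293 0.249 0.302 0.281 0.279 0.344] 0.29313879979215196
F [0.5 1.8 6.6] T [ 0.594 -0.527  0.344] yaw 116.24 q7 0.29
```

Torque over the last turns has climbed to about 0.29 N m, from 0.11 N m while running free. The springs explain at most 0.06 of that, so the platen is solid, and only lightly loaded. Now I'll back off a quarter turn.

```bash
python3 -m handwheel '{"twist":[[0,0,-0.9],[0,0,-1],[0,0,-1],[0,0,-1],[0,0,-1],[0,0,-1],[0,0,-1],[0,0,-1],[0,0,-1],[0,0,-0.2]],"slide":[[0,0,-0.01],[0,0,-0.011],[0,0,-0.011],[0,0,-0.011],[0,0,-0.011],[0,0,-0.011],[0,0,-0.011],[0,0,-0.011],[0,0,-0.011],[0,0,-0.002]],"claw":[0,0,0,0,0,0,0,0,0,0]}' 40
python3 o.py
```

```text
time_s: 37.5
eef_pos: [0.5827, 0.0113, 0.2121]
ee_rot: [[-0.889, -0.458, -0.0], [-0.458, 0.889, 0.0], [0.0, 0.0, -1.0]]
wrist_force: [2.7, 2.9, 1.4]
width: 0.133
grip_force: 40.6
F [2.7 2.9 1.4] T [ 0.772 -1.058 -0.083] yaw -152.75 q7 1.85
```

```bash
python3 -m handwheel '{"twist":[[0,0,0],[0,0,0],[0,0,0],[0,0,0],[0,0,0],[0,0,0],[0,0,0],[0,0,0],[0,0,0],[0,0,0]],"slide":[[0,0,0],[0,0,0],[0,0,0],[0,0,-0.3],[0,0,-0.6],[0,0,-0.8],[0,0,-0.8],[0,0,-0.5],[0,0,0],[0,0,0]],"claw":[0.4,0.5,0.5,0.5,0.5,0.5,0.5,0.5,0.5,0.5]}' 12
python3 o.py
python3 - <<'E'
from h import *
a=shot('scene','scene6.png')['img'];w=shot('wrist','wrist6.png')['img']
c=np.zeros((560,800,3),np.uint8);c[:,:400]=cv2.resize(a[140:308,185:305],(400,560),interpolation=cv2.INTER_CUBIC);c[:300,400:]=cv2.resize(w,(400,300),interpolation=cv2.INTER_AREA)
cv2.imwrite('pics/crop6.png',c[:,:,::-1])
E
```

```text
time_s: 38.75
eef_pos: [0.5824, 0.0113, 0.3016]
ee_rot: [[-0.889, -0.458, -0.001], [-0.458, 0.889, -0.0], [0.001, 0.0, -1.0]]
wrist_force: [-0.8, -0.2, -0.4]
width: 0.502
grip_force: 0.0
F [-0.8 -0.2 -0.4] T [ 0.122 -0.157 -0.071] yaw -152.74 q7 1.87
```

View pics/crop6.png

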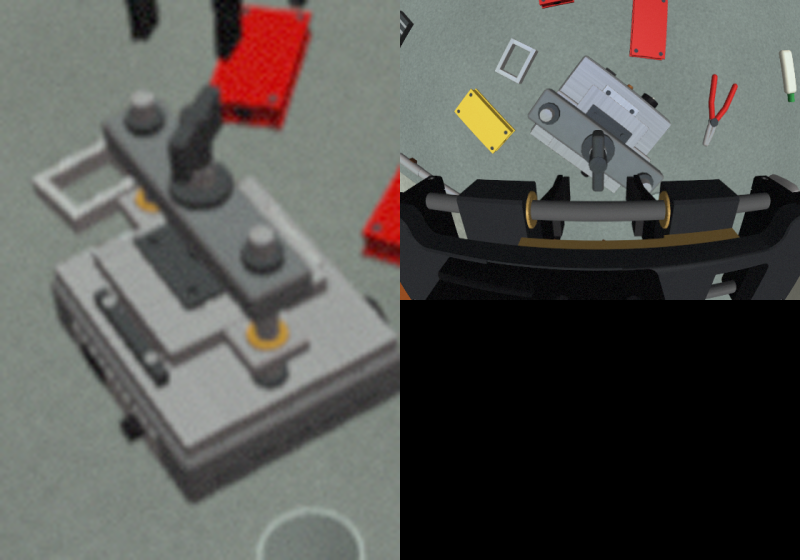

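The fingers are open and clear, and the wing at (598,160) still lies along the tool, turned back by a quarter. The frame's screws at (609,90) and (631,108) still show in front of the upper platen; I'll check their position before handing in.

```bash
python3 - <<'E'
from h import *
s=load('wrist6')
print(*[press(wonz(s,(x-400)*1.4,y*1.4,.096)) for x,y in((609,90),(631,108))])
print(env.close_job())
E
```

```text
[-68.1 -31.3] [-67.4  13.8]
the job is handed in; nothing more can be done
None
```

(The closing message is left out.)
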